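Measure a tester's plate gap with a taper feeler gauge

TASK

Load the gap tester: put the steel ring weight over the post on its upper plate, flat down on the plate, and let go of it. Then take the wedge-bladed feeler gauge by its upright grip, lay the blade flat on the ledge of the lower plate and slide it straight into the gap, near the middle, until it drags snugly between both plates with the upper plate lifted just about 1 mm off its stop, never forced far open. Finish while still holding the gauge there at that depth, without letting go, and leave the other things on the bench where they are.

Things in the scene. Friction and masses are not known exactly. Their poses are not given: they have to be found in the camera images.
- tester: small bench gap tester, fixed: blue base 260 x 130 mm, its top 38 mm above the table, and on it two small level steel plates, one above the other; the guide column (width 90 mm, 240 mm tall) rises at the end away from the mouth, its front parts starting 99 mm from the post. Origin at table height straight under the post; x points from the mouth towards the column (into the gap), z up
- ledge (a point): point on the upper face of the lower plate, 25 mm outside the gap and 15 mm from the plate's front edge: the open ledge before the mouth; x points into the gap
- lower_plate (a joint): the lower steel plate, level, 60 mm wide; along tester x it reaches from 75 mm before the post's axis (mouth side) to 30 mm past it. The value is its height setting, m, 0 to 0.003, already set and locked by stiff friction (over 60 N): the closed gap is 0.007 minus this value
- upper_plate (a joint): upper steel plate, 70 mm along tester x, 60 mm wide, 10 mm thick, with an upright post on its upper face and an upturned lead-in lip 12 mm long at the mouth. It slides up and down on the column and rests on a stop by its own weight and a weak spring (about 4 N in all, 7 N with the ring weight; plus 0.3 N per mm of lift). The value is the lift of the upper plate off its stop, m, 0 on the stop, at most 0.015
- mouth (a point): middle of the upper plate's lower front edge, where the gap proper begins, 35 mm from the post; x points into the gap, y across it, z up. Moves with the upper plate
- post_foot (a point): foot of the post, on its axis, on the upper face of the upper plate (the ring weight sits here). The post is 12 mm thick with a tapered top
- post_tip (a point): top of the post, 38 mm above its foot
- ring_weight: plain steel ring weight of about 0.3 kg, 52 mm outside, 19 mm hole, 22 mm high, lying flat; origin at the centre of its underside
- ring_center (a point): centre of the ring weight, 11 mm above its underside
- gauge: taper feeler gauge of about 0.12 kg: a steel wedge blade 16 mm wide with a flat underside and, at its rear, an upright black grip 30 mm long, 14 mm wide and 52 mm tall standing up from the underside. The blade is 3 mm thick at its tip and grows 1 mm for every 10 mm towards the grip (up to 11.5 mm). Origin under the centre of the grip, on the underside; x runs along the blade to the tip, y across, z up
- gauge_grip (a point): where to grip the gauge: inside the grip, 36 mm above the underside (16 mm below its top); pinch the 14 mm sides, along gauge y
- gauge_tip (a point): tip of the blade, on its underside, 110 mm ahead of the grip's centre; axes as the gauge
- disc: solid steel disc, no hole, 42 mm across, 16 mm high; origin centre of underside; not part of the job, leave it
- screwdriver: screwdriver lying on the table; not part of the job, leave it
- tin: small green-labelled tin, 52 mm across, 45 mm high; origin centre of underside; not part of the job, leave it
- tray: blue open parts tray, 110 x 150 x 35 mm; origin centre of underside; not part of the job, leave it
- wrench: steel wrench lying on the table; not part of the job, leave it
- strip: plain flat steel strip without a grip, 150 x 20 x 4 mm; origin centre of underside; not part of the job, leave it
- mouse: black computer mouse on a mat, 100 x 58 x 31 mm; not part of the job, leave it
Things that resemble listed ones, but are neither listed nor needed, are in the scene too. Leave any green or red look-alike of the ring_weight alone. Leave any orange look-alike of the gauge alone.

How it is judged:
On the way, in this order (a step that is already met when the one before it is completed fails the run):
1. the ring weight sits flat on the upper plate, over the post, and is let go; the gauge is not in the gap (horizontal distance between ring_center and post_foot below 0.006 m and z of ring_center in the frame of post_foot between 0.008 and 0.014 m and contact force between ring_weight and the fingers below 0.1 N and contact force between ring_weight and upper_plate above 1 N and linear speed of ring_weight below 0.05 m/s and x of gauge_tip in the frame of mouth below -0.02 m), for 0.2 s.
2. the held gauge drags snugly between both plates, the upper plate just lifted (value of joint upper_plate between 0.0002 and 0.002 m and contact force between gauge and upper_plate above 1.5 N and contact force between gauge and lower_plate above 0.5 N and contact force between gauge and the fingers above 2 N and height (world z) of gauge_grip above 0.07 m and x of gauge_tip in the frame of mouth above 0.008 m and y of gauge_tip in the frame of mouth between -0.015 and 0.015 m and angle between the x axis of gauge_tip and the x axis of mouth, either way round below 0.17 rad and linear speed of gauge below 0.02 m/s), for 0.3 s.
At the end, for the whole second after the job is handed in: Ring flat on the upper plate, within 6 mm of the post axis, not touched. Gauge held, off the table, tip over 8 mm inside the mouth, within 15 mm of the middle, 0.17 rad of straight, pressed by the upper (1.5 N) and lower plate (0.5 N); upper plate lifted 0.2 to 2 mm; all at rest (all of step 2 and horizontal distance between ring_center and post_foot below 0.006 m and z of ring_center in the frame of post_foot between 0.008 and 0.014 m and contact force between ring_weight and the fingers below 0.1 N and velocity of joint upper_plate below 0.05 m/s); the arm keeps its last pose, push and grip.
It fails at once if the upper plate is forced up more than 5 mm (value of joint upper_plate above 0.005 m).
It fails at once if a bystander is moved more than 30 mm (distance of any of disc, screwdriver, tin, tray, wrench, strip, mouse from where it was at the start of the episode above 0.03 m).
It also fails if it takes over 66 s, if anything falls off the work surface, if the arm or the gripper's body presses on something with over 40 N, if the wrist force passes 120 N, or if a joint passes its speed limit or range.

ROBOT

A 6-joint arm with a two-finger parallel gripper is mounted at the origin on the work surface. World frame = base frame: x ahead of the robot, y to its left, z up, the work surface at z = 0. Lengths are in m, angles in rad, forces in N, time in s.
With the tool pointing down it reaches from about 0.25 to 0.775 m from the base axis. Payload 4 kg.
Tool frame: the origin (TCP) lies midway between the tips of the shut fingers; the grasp point (between the pads) lies 19 mm behind it; z points along the fingers, y is the line along which they close (so a half turn about z gives the same grasp; the last joint's range is limited). The gripper opens to 94 mm and grips with 3 to 60 N. Pads are 16 mm wide; open, the fingers measure 119 mm over their backs; the gripper's body (75 mm by 177 mm) begins 78 mm behind the grasp point.
Start: joints at [-1.439, 0.087, 1.371, -0, 1.684, -0.103], TCP at [0.128, -0.535, 0.206] pointing down, gripper open.
Joint ranges: [-3.1, 3.1], [-0.76, 2.03], [0.27, 2.55], [-1.08, 4.22], [0.17, 2.65], [-2.57, 2.57]. Speed limits (rad/s): [2.79, 2.79, 3.14, 3.14, 3.14, 3.14].

INTERFACE

Orientations are given as a unit quaternion [x, y, z, w].
In Python, from workcell import ctrl, vision gives the robot as it stands.
- The arm moves only by the tool apply_moves, never from a script. Its argument "plan" is a list of rows, each a list of 7 numbers: the opening, from 0 (shut) to 1 (fully open), then the shift along the tool's x, y, z scaled (see below), then the turn, a rotation vector about the tool's x, y, z scaled (see below). A call has exactly 10 rows; each row is the pose to reach, as a shift and turn from the pose commanded when the call began, along the tool's axes at that moment; what a row does not reach only later rows make up. The controller multiplies each number of a shift by 0.5 m and each number of a turn by 45 degrees. A row lasts 1/8 s, in which the tool goes at most 62.5 mm and 10.7 degrees, less where a joint would pass 70% of its speed; a pose out of reach is approached as far as the arm can. A call with a number of a shift or a turn outside -1 to 1 is refused whole. A call with a gripper value outside its range is refused whole. The fingers move at their own pace and stop on an object; "newtons" is the grip in N (left out, the last holds). Time passes only in rows, so rows that repeat a pose let the fingers close, or fill a call up. It gives the time, the measured TCP pose, the force, the opening and the grip force at its end, in the units of the state.
- ctrl.read_state(): the state, without advancing time (a new reading comes with each control period).
- vision.camera(name): name is "side" or "top"; returns a dict with "image" (400x640x3 uint8, blue, green, red), "range_z" (400x640 float32, m along the optical axis (not along the pixel's ray), 0 where there is no reading), "fx", "fy", "cx", "cy" (pixels), "R" (3x3) and "t" (3): a world point X has camera coordinates R X + t. Camera axes: x right, y down, z forward; pixel columns grow to the right and rows downward; lengths in m; the calibration is good to about 2 mm. A picture is of the moment at which its call begins.
- ctrl.hand_in(): hands the job in; it is judged then, once.
The state is a dict: "t": time; "joint_pos": joint angles; "joint_vel": joint speeds; "joint_torque": joint torques, N m; "ee_pos": TCP position; "orientation": TCP orientation; "wrist_force": force on the tool from outside, world axes, zero at the start; "torque": the same for the moment, N m; "width": finger opening in m; "finger_force": force on a finger pad.
Only numpy, scipy, OpenCV 4.12 (cv2) and the standard library are available. Lean on these libraries where they do the work, as an engineer would, in place of code of your own. Each camera call takes 0.05 s, during which the arm holds its last target. There are 200 camera calls.

## Working session

There is one attempt and no reset: what is moved stays moved. The work goes in short steps, Python scripts to look and compute and a tool call to move; the robot and the scene stay as the last step left them, time stands still between calls to the robot, and variables do not carry over. Pictures are saved under pics/ and viewed, at most 10 in all, crops included, and the job is handed in when it is done.

Besides the shell and the picture viewer there is one more tool, called in YAML: its name, and indented under it one key for each argument. apply_moves: Moves the arm, as the interface text tells. Shifts and turns lie within -1 to 1; 1 stands for 0.5 m of shift or 45 degrees of turn. Its arguments: {"type":"object","properties":{"plan":{"type":"array","items":{"type":"array","items":{"type":"number"}}},"newtons":{"type":"number"}},"required":["plan"]}

```bash
mkdir -p pics; cat > h.py <<'E'
import numpy as np, cv2
from workcell import ctrl, vision
def cloud(c):
    z=c["range_z"]; v,u=np.mgrid[:400,:640]
    P=np.dstack([(u-c["cx"])/c["fx"]*z,(v-c["cy"])/c["fy"]*z,z])
    W=(P-c["t"])@c["R"]; W[z==0]=np.nan
    return W
def ray(c,u,v,h):
    d=c["R"].T@np.array([(u-c["cx"])/c["fx"],(v-c["cy"])/c["fy"],1]); o=-c["R"].T@c["t"]
    return o+d*(h-o[2])/d[2]
E
python3 - <<'E'
from h import *
for n in("top","side"):
    c=vision.camera(n); cv2.imwrite(f"pics/{n}0.png",c["image"]); np.save(f"{n}0.npy",c,allow_pickle=True)
    print(n,-c["R"].T@c["t"],c["R"].round(3).tolist(),c["fx"])
print(ctrl.read_state())
E
```

```text
top [ 0.49865475 -0.02950901  1.29004846] [[-0.019, -1.0, -0.005], [-0.998, 0.02, -0.055], [0.055, 0.004, -0.998]] 448.875700947928
side [ 0.44672515 -0.85995314  1.05508186] [[0.993, -0.117, 0.017], [-0.077, -0.746, -0.662], [0.09, 0.656, -0.75]] 414.66486672080714
{'t': 0.1, 'joint_pos': array([-1.43909166e+00,  8.78742283e-02,  1.37206992e+00, -1.73733940e-05,
        1.68358725e+00, -1.03107475e-01]), 'joint_vel': array([-0.00115968,  0.00089646, -0.00412836,  0.00182526,  0.00227888,
       -0.00180659]), 'joint_torque': array([ 1.84927419e-03, -3.41251624e+01, -3.03302622e+01,  7.19606783e-02,
        3.03920091e-02, -9.52073424e-05]), 'ee_pos': array([ 0.12788528, -0.53443128,  0.20444181]), 'orientation': array([ 9.93115467e-01,  1.17135516e-01, -2.24918049e-05, -9.69153318e-04]), 'wrist_force': array([0.28755394, 0.42077421, 0.24821947]), 'torque': array([ 0.01142096,  0.00919505, -0.04048089]), 'finger_force': 0.0, 'width': 0.0939583744210019}
```

View pics/top0.png

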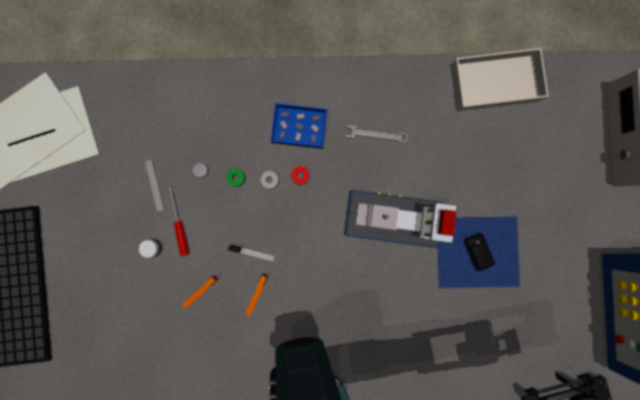

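View pics/side0.png

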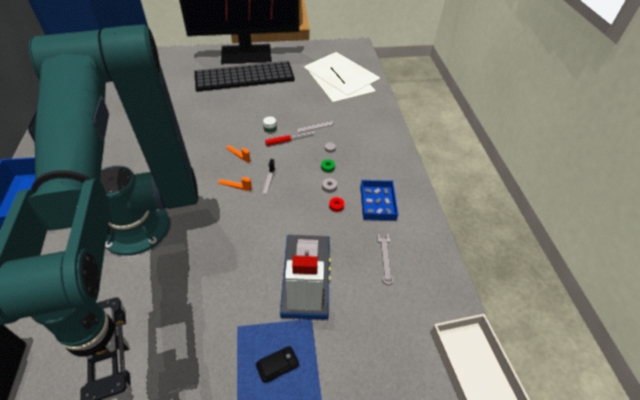

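Top view: the ring could be the grey ring (269,180), green ring (236,177), red ring (301,176) or the solid disc (200,170); I choose the grey ring with the hole. The gauge could be the black-gripped one (235,249→273,259), the orange ones (200,291) and (257,295), or the strip (154,185); I choose the black-gripped one. The tester is at (400,218), with its mouth to the left (world +y) and its column to the right.

```bash
python3 - <<'E'
from h import *
c=np.load("top0.npy",allow_pickle=True).item(); im=c["image"]
a=cv2.resize(im[150:280,215:345],None,fx=4.4,fy=4.4,interpolation=cv2.INTER_CUBIC)
b=cv2.resize(im[180:250,340:470],None,fx=4.4,fy=4.4,interpolation=cv2.INTER_CUBIC)
cv2.imwrite("pics/crop1.png",cv2.vconcat([a,b])[:, :][:880]) if 0 else cv2.imwrite("pics/crop1.png",cv2.resize(cv2.vconcat([a,b]),None,fx=.68,fy=.68))
W=cloud(c)
np.set_printoptions(precision=4,suppress=True,linewidth=200)
def info(n,m,W=W):
    q=W[m]; q=q[~np.isnan(q[:,0])]; print(n,m.sum(),np.nanmedian(q,0),q.min(0),q.max(0))
H=W[...,2]
v,u=np.mgrid[:400,:640]
box=lambda a,b,c_,d:(u>=a)&(u<=b)&(v>=c_)&(v<=d)
# ring
m=box(255,284,166,194)&(H>.012); info("ring",m)
hsv=cv2.cvtColor(im,cv2.COLOR_BGR2HSV)
print("table",np.nanmedian(H[300:330,100:150]))
mg=box(222,280,238,268); 
info("gaugeH",mg&(H>.03)); info("gauge",mg&(H>.003))
t=box(345,440,188,245)
for lo,hi in((.033,.043),(.043,.056),(.056,.075),(.075,.11),(.2,.3)): info((lo,hi),t&(H>lo)&(H<hi))
print((H[195:245:3,343:440:5]*1000).round(0))
E
```

```text
ring 228 [0.6355 0.1101 0.0215] [0.612  0.0848 0.0121] [0.6611 0.1338 0.0278]
table -0.0003789928092902213
gaugeH 66 [0.4432 0.2059 0.051 ] [0.4339 0.1917 0.0358] [0.4517 0.223  0.0578]
gauge 371 [0.4319 0.1736 0.0069] [0.3853 0.0862 0.003 ] [0.4728 0.2464 0.0578]
(0.033, 0.043) 2118 [ 0.525  -0.2151  0.0374] [ 0.4426 -0.3685  0.033 ] [ 0.598  -0.1037  0.043 ]
(0.043, 0.056) 241 [ 0.5293 -0.1522  0.0461] [ 0.45   -0.3459  0.043 ] [ 0.5881 -0.1121  0.056 ]
(0.056, 0.075) 1127 [ 0.5171 -0.2364  0.0613] [ 0.4578 -0.3416  0.056 ] [ 0.559  -0.1577  0.0749]
(0.075, 0.11) 264 [ 0.5108 -0.3157  0.0791] [ 0.4584 -0.3365  0.075 ] [ 0.5474 -0.2033  0.11  ]
(0.2, 0.3) 127 [ 0.4981 -0.3156  0.2024] [ 0.462  -0.3232  0.2   ] [ 0.5491 -0.3011  0.2261]
[[ -4.   0.  40.  38.  36.  38.  32.  35.  34.  33.  -2.  21.   0.   0.   1.   1.   3.  -8.  -3.   2.]
 [ -0.  -3.  39.  33.  36.  36.  41.  36.  41.  34.  36.  36.  42.  33.  33.  -3.  -0.   0.  -0.  -5.]
 [ -1.  -1.  39.  36.  41.  39.  33.  39.  37.  41.  36.  36.  39.  35.  36.  38.  35.  38.  28.  -5.]
 [ -5.   0.  40.  38.  42.  30.  39.  41.  3
[... 698 characters left out ...]
  44.  60.  63.  60.  64.  60.  61.  60.  57.  61.  67.  62.  79.  75. 197. 199.]
 [  0.  35.  40.  37.  39.  37.  40.  37.  50.  59.  64.  61.  60.  62.  61.  60.  77.  76. 196. 205.]
 [ -1.  nan  35.  33.  41.  38.  41.  37.  37.  38.  40.  36.  39.  37.  39.  nan  75.  76. 202. 204.]
 [ -1.  40.  43.  39.  40.  35.  36.  38.  40.  39.  38.  39.  38.  41.  40.  36.  78. 125. 198. 201.]
 [  2.  nan  -3.  30.  37.  36.  34.  35.  37.  37.  38.  37.  38.  37.  38.  31.  77.  79. 200. 199.]
 [  1.   5.  -6.  -5.  -3.  -3.  -2.  29.  33.  38.  37.  38.  41.  38.  42.  36.  41.  34.  84. 199.]
 [  2.  -6.  -0.  -1.   3.  -2.  -2.  -3.  -4.   0.   3.  -2.  31.  36.  40.  37.  37.  39.  42.  28.]]
```

View pics/crop1.png

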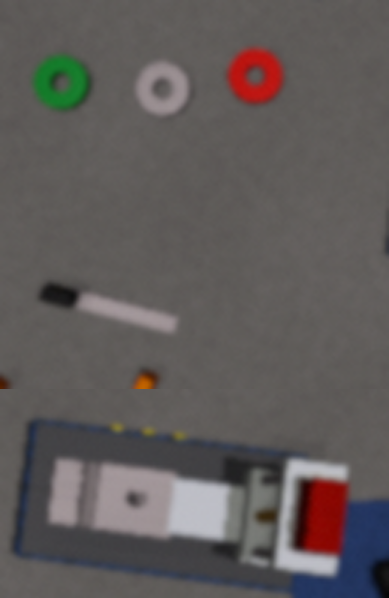

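The crop confirms a plain grey ring at (269,180) and a black grip with a steel blade. The post shows as a dark dot at about (386,216) on the upper plate. Next I measure them precisely.

```bash
cat > meas.py <<'E'
from h import *
np.set_printoptions(precision=4,suppress=True,linewidth=200)
v,u=np.mgrid[:400,:640]
box=lambda a,b,c_,d:(u>=a)&(u<=b)&(v>=c_)&(v<=d)
c=np.load("top0.npy",allow_pickle=True).item(); im=c["image"]; H=cloud(c)[...,2]
g=cv2.cvtColor(im,cv2.COLOR_BGR2GRAY).astype(float); 
def wc(w): return (w*u).sum()/w.sum(),(w*v).sum()/w.sum()
def big(m):
    n,l,s,_=cv2.connectedComponentsWithStats(m.astype(np.uint8)); return l==1+np.argmax(s[1:,4])
# ring: outer ellipse
m=big(box(255,284,166,194)&(g>110)); cs,_=cv2.findContours(m.astype(np.uint8),0,1); e=cv2.fitEllipse(cs[0]); print("ring ell",e, ray(c,*e[0],.020), "centroid",ray(c,*wc(m*1.),.021))
# gauge
W=cloud(c)
mb=big(box(225,280,240,266)&(g>110)); r=cv2.minAreaRect(np.argwhere(mb)[:,::-1].astype(np.float32)); print("blade",r)
P=np.array([ray(c,*p,.008) for p in cv2.boxPoints(r)]);print(P[:,:2])
md=big(box(222,250,238,262)&(g<45)); r2=cv2.minAreaRect(np.argwhere(md)[:,::-1].astype(np.float32)); print("grip",r2,md.sum())
print([ray(c,*p,.052)[:2] for p in cv2.boxPoints(r2)], ray(c,*r2[0],.052), "3d top",np.nanmedian(W[md&(H>.042)],0))
vx=cv2.fitLine(np.argwhere(mb)[:,::-1].astype(np.float32),2,0,.01,.01).ravel(); a,b=ray(c,*(vx[2:]-15*vx[:2]),.008),ray(c,*(vx[2:]+15*vx[:2]),.008); d=b-a; print("blade yaw",np.degrees(np.arctan2(d[1],d[0])),a,b)
# tester
mp=big(box(350,428,198,238)&(g>110)); r=cv2.minAreaRect(np.argwhere(mp)[:,::-1].astype(np.float32)); print("plates",r); print(np.array([ray(c,*p,.06) for p in cv2.boxPoints(r)])[:,:2])
mbase=box(343,440,186,248)&(H>.028)&(H<.07); r=cv2.minAreaRect(np.argwhere(big(mbase))[:,::-1].astype(np.float32)); print("base",r);Q=np.array([ray(c,*p,.038) for p in cv2.boxPoints(r)])[:,:2];print(Q)
w=np.clip(110-g,0,None)*box(380,392,210,222); print("post",wc(w),ray(c,*wc(w),.098))
print(g[208:226,376:396].astype(int))
for k,(lo,hi) in {"low":(355,363),"up":(374,400)}.items():
    s=mp&box(lo,hi,190,240); print(k,np.nanmedian(H[s]), s.sum())
# side
s=np.load("side0.npy",allow_pickle=True).item(); gs=cv2.cvtColor(s["image"],cv2.COLOR_BGR2GRAY)
cr=cv2.vconcat([cv2.resize(s["image"][225:325,270:340],None,fx=5,fy=5,interpolation=cv2.INTER_CUBIC)]); 
cr2=cv2.resize(s["image"][140:215,250:350],None,fx=4,fy=4,interpolation=cv2.INTER_CUBIC); cr2=cv2.copyMakeBorder(cr2,0,200,0,0,0)
cv2.imwrite("pics/crop2.png",cv2.hconcat([cr,cr2]))
for n,p in dict(ring=(.635,.11,.022),post=(.52,-.21,.099)).items(): q=s["R"]@p+s["t"]; print(n,q[:2]/q[2]*s["fx"]+[s["cx"],s["cy"]])
E
python3 meas.py
```

```text
ring ell ((268.6456298828125, 178.9921417236328), (17.228683471679688, 17.424068450927734), 168.829345703125) [0.638  0.1116 0.02  ] centroid [0.6379 0.1115 0.021 ]
blade ((257.4468994140625, 254.20355224609375), (33.44590377807617, 6.731251239776611), 14.620875358581543)
[[0.4288 0.1961]
 [0.4471 0.1911]
 [0.4215 0.0993]
 [0.4031 0.1044]]
grip ((234.38238525390625, 247.97064208984375), (10.914102554321289, 5.5783185958862305), 14.03624439239502) 59
[array([0.4424, 0.2213]), array([0.4572, 0.2174]), array([0.4494, 0.1884]), array([0.4346, 0.1922])] [0.4459 0.2048 0.052 ] 3d top [0.4433 0.2056 0.0517]
blade yaw -105.33697560233476 [0.4364 0.1888 0.008 ] [0.4138 0.1063 0.008 ]
plates ((394.6100158691406, 218.22998046875), (50.770267486572266, 22.061731338500977), 8.130102157592773)
[[ 0.5003 -0.1627]
 [ 0.5599 -0.1728]
 [ 0.5376 -0.3099]
 [ 0.4781 -0.2994]]
base ((394.117919921875, 218.61570739746094), (93.1754150390625, 46.785953521728516), 7.594643592834473)
[[ 0.4736 -0.1003]
 [ 0.6026 -0.1205]
 [ 0.563  -0.3773]
 [ 0.4346 -0.3556]]
post (np.float64(384.23057644110276), np.float64(2
[... 960 characters left out ...]
[152 153 154 153 153 150 143 130 119 115 121 134 143 149 151 151 152 152 151 154]
 [153 154 153 152 152 152 150 147 141 141 143 148 150 151 152 152 152 151 152 154]
 [152 152 153 152 152 151 152 151 151 150 152 151 152 153 152 153 152 152 152 156]
 [152 152 151 151 152 152 150 151 152 150 151 152 151 152 151 151 152 152 153 157]
 [152 151 151 151 151 150 151 151 151 150 151 150 150 152 151 151 151 150 151 158]
 [151 151 151 152 151 150 152 152 151 151 151 151 150 151 150 150 150 150 152 158]
 [147 148 148 149 151 150 150 150 151 151 152 151 152 152 152 151 151 149 152 160]]
low nan 0
up 0.061204055549287706 575
ring [328.6694 182.7542]
post [305.393  249.8414]
  return np.nanmean(a, axis, out=out, keepdims=keepdims)
```

```bash
ls pics
```

```text
crop1.png
crop2.png
side0.png
top0.png
```

```bash
cat > m2.py <<'E'
from h import *
np.set_printoptions(precision=4,suppress=True,linewidth=200)
for n in("top","side"):
    c=np.load(n+"0.npy",allow_pickle=True).item(); W=cloud(c); H=W[...,2]
    near=(abs(W[...,0]-.523)<.03)&(abs(W[...,1]+.205)<.03)
    m=near&(H>.08)&(H<.12); print(n,m.sum(),W[m], np.argwhere(m).tolist()[:12])
    g=cv2.cvtColor(c["image"],cv2.COLOR_BGR2GRAY)
    if n=="top":
        ax=np.array([-.155,-.988]); nn=np.array([.988,-.155]); o=np.array([.5184,-.2384])
        for z in(.046,.061):
            for l in(-.018,.018):
                out=[]
                for s in np.arange(-.14,.03,.004):
                    p=np.r_[o+ax*s+nn*l,z]; q=c["R"]@p+c["t"]; q=q[:2]/q[2]*c["fx"]+[c["cx"],c["cy"]]
                    out.append(cv2.getRectSubPix(g,(1,1),tuple(map(float,q)))[0,0])
                print(z,l,np.array(out))
E
python3 m2.py
```

```text
top 20 [[ 0.5276 -0.2064  0.0862]
 [ 0.5275 -0.2084  0.0903]
 [ 0.5274 -0.2107  0.0931]
 [ 0.525  -0.2038  0.0852]
 [ 0.5248 -0.2051  0.0946]
 [ 0.5247 -0.2078  0.094 ]
 [ 0.5246 -0.2097  0.0992]
 [ 0.5245 -0.2123  0.0996]
 [ 0.5223 -0.2033  0.0876]
 [ 0.5221 -0.2049  0.0952]
 [ 0.5221 -0.2077  0.094 ]
 [ 0.522  -0.21    0.0966]
 [ 0.5219 -0.2125  0.0975]
 [ 0.5194 -0.2046  0.097 ]
 [ 0.5194 -0.2075  0.0949]
 [ 0.5193 -0.2098  0.0971]
 [ 0.5192 -0.2121  0.0996]
 [ 0.517  -0.2068  0.0814]
 [ 0.5168 -0.2082  0.0896]
 [ 0.5167 -0.2102  0.0941]] [[215, 385], [215, 386], [215, 387], [216, 384], [216, 385], [216, 386], [216, 387], [216, 388], [217, 384], [217, 385], [217, 386], [217, 387]]
0.046 -0.018 [ 92  76  52  55  65  69  68  69  82 125 151 155 154 154 149 126 101 106 110 121 144 151 151 152 151 151 150 151 151 151 151 150 151 151 150 151 162 180 188 188 189 189 188]
0.046 0.018 [ 89  75  51  51  65  68  68  69  78 115 144 151 151 151 143 119  99 105 110 120 144 153 153 154 154 154 154 155 153 154 154 154 153 154 153 153 163 181 189 191 190 191 190]
0.061 -0.018 [ 91  71  49  58  66 
[... 413 characters left out ...]
.2105  0.0983]
 [ 0.5275 -0.2083  0.0946]
 [ 0.5189 -0.2099  0.0933]
 [ 0.5214 -0.2128  0.0972]
 [ 0.5242 -0.2126  0.0965]
 [ 0.5271 -0.212   0.0951]
 [ 0.5186 -0.2129  0.0929]
 [ 0.5213 -0.214   0.0941]
 [ 0.5242 -0.2134  0.0928]
 [ 0.527  -0.213   0.0917]
 [ 0.5185 -0.2139  0.0894]
 [ 0.5217 -0.2111  0.0848]
 [ 0.524  -0.2147  0.0898]
 [ 0.5268 -0.2146  0.0892]
 [ 0.5186 -0.2136  0.0841]
 [ 0.521  -0.2169  0.0886]
 [ 0.5242 -0.214   0.0837]
 [ 0.5272 -0.2119  0.0801]
 [ 0.5184 -0.2151  0.0813]
 [ 0.5212 -0.2153  0.0811]
 [ 0.524  -0.2159  0.0816]] [[250, 305], [250, 306], [250, 307], [250, 308], [251, 305], [251, 306], [251, 307], [251, 308], [252, 305], [252, 306], [252, 307], [252, 308]]
```

View pics/crop2.png

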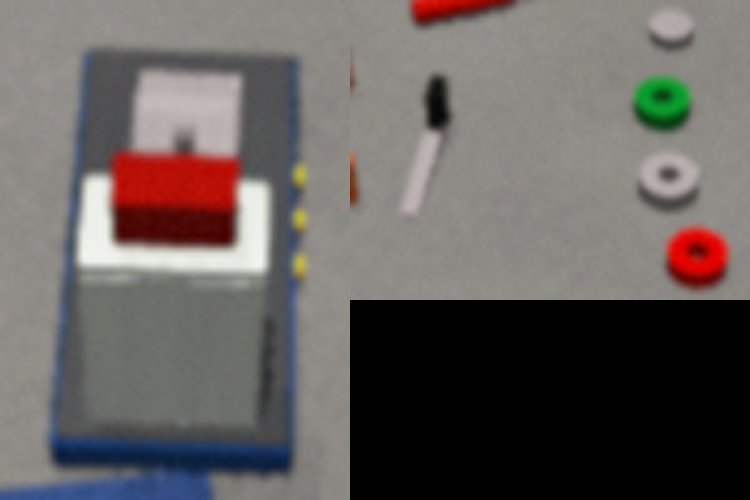

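Side crop: the grey ring (329.7,183.5) and the gauge's black grip (272,165) agree with the top view, and the post is at about (306,252). Estimates:

| Item | Position (x, y) | Yaw |
|---|---|---|
| Ring | (.637, .1105) | – |
| Post | (.5228, -.2078) | – |
| Tester x axis | – | ≈ -98.9° |
| Gauge grip | (.443, .205) | -105° |

I'll squeeze the ring from two directions to centre it in the gripper.

```bash
cat > goal.py <<'E'
import sys; from h import *
from scipy.spatial.transform import Rotation as R
def goal(x,y,z,yaw):
    s=ctrl.read_state(); A=R.from_quat(s["orientation"])
    B=R.from_euler("z",yaw,degrees=True)*R.from_euler("x",180,degrees=True)
    d=A.inv().apply(np.array([x,y,z])-s["ee_pos"])/.5; w=(A.inv()*B).as_rotvec(degrees=True)/45
    X=A.as_matrix()
    print("t",round(s["t"],2),"pos",s["ee_pos"].round(4),"yaw",np.degrees(np.arctan2(X[1,0],X[0,0])).round(2),"w",round(s["width"],4),"F",s["wrist_force"].round(2),"ff",round(s["finger_force"],1))
    print("shift",d.round(4),"turn",w.round(4),"j",s["joint_pos"].round(2))
if __name__=="__main__": goal(*map(float,sys.argv[1:5]))
E
python3 goal.py .4 -.2 .26 13.45;python3 goal.py .637 .1105 .12 13.45
```

```text
t 0.1 pos [ 0.1279 -0.5344  0.2044] yaw 13.45 w 0.094 F [0.29 0.42 0.25] ff 0.0
shift [ 0.6849 -0.5241 -0.11  ] turn [-0.0025 -0.0002  0.0001] j [-1.44  0.09  1.37 -0.    1.68 -0.1 ]
t 0.1 pos [ 0.1279 -0.5344  0.2044] yaw 13.45 w 0.094 F [0.29 0.42 0.25] ff 0.0
shift [ 1.2904 -1.0172  0.1711] turn [-0.0025 -0.0002  0.0001] j [-1.44  0.09  1.37 -0.    1.68 -0.1 ]
```

apply_moves:
  newtons: 15
  plan:
    - [0.75, 0.09, -0.07, -0.05, 0, 0, 0]
    - [0.75, 0.18, -0.14, -0.1, 0, 0, 0]
    - [0.75, 0.27, -0.21, -0.1, 0, 0, 0]
    - [0.75, 0.36, -0.28, -0.1, 0, 0, 0]
    - [0.75, 0.45, -0.35, -0.1, 0, 0, 0]
    - [0.75, 0.54, -0.43, -0.1, 0, 0, 0]
    - [0.75, 0.63, -0.5, -0.1, 0, 0, 0]
    - [0.75, 0.72, -0.57, -0.1, 0, 0, 0]
    - [0.75, 0.81, -0.64, -0.05, 0, 0, 0]
    - [0.75, 0.9, -0.71, 0, 0, 0, 0]

```text
t: 1.35
ee_pos: [0.484, -0.0833, 0.2049]
orientation: [0.993, 0.117, 0.0, 0.0]
wrist_force: [0.2, -1.0, 1.3]
width: 0.0707
finger_force: 0.0
```

```bash
python3 goal.py .637 .1105 .005 13.45
```

```text
t 1.35 pos [ 0.484  -0.0833  0.2049] yaw 13.46 w 0.0707 F [ 0.23 -1.03  1.29] ff 0.0
shift [ 0.3877 -0.306   0.3997] turn [ 0.0009 -0.0008  0.0003] j [-0.29 -0.05  1.51 -0.    1.68  1.05]
```

apply_moves:
  plan:
    - [0.75, 0.1, -0.08, 0, 0, 0, 0]
    - [0.75, 0.2, -0.16, 0.05, 0, 0, 0]
    - [0.75, 0.3, -0.235, 0.12, 0, 0, 0]
    - [0.75, 0.388, -0.306, 0.2, 0, 0, 0]
    - [0.75, 0.388, -0.306, 0.27, 0, 0, 0]
    - [0.75, 0.388, -0.306, 0.33, 0, 0, 0]
    - [0.75, 0.388, -0.306, 0.37, 0, 0, 0]
    - [0.75, 0.388, -0.306, 0.39, 0, 0, 0]
    - [0.75, 0.388, -0.306, 0.396, 0, 0, 0]
    - [0.75, 0.388, -0.306, 0.396, 0, 0, 0]

```text
t: 2.6
ee_pos: [0.6369, 0.1087, 0.0088]
orientation: [0.993, 0.117, 0.001, 0.0]
wrist_force: [-0.1, 0.2, -0.1]
width: 0.0703
finger_force: 0.0
```

apply_moves:
  newtons: 8
  plan:
    - [0.3, 0, 0, 0, 0, 0, 0]
    - [0.3, 0, 0, 0, 0, 0, 0]
    - [0.3, 0, 0, 0, 0, 0, 0]
    - [0.3, 0, 0, 0, 0, 0, 0]
    - [0.3, 0, 0, 0, 0, 0, 0]
    - [0.3, 0, 0, 0, 0, 0, 0]
    - [0.3, 0, 0, 0, 0, 0, 0]
    - [0.3, 0, 0, 0, 0, 0, 0]
    - [0.3, 0, 0, 0, 0, 0, 0]
    - [0.3, 0, 0, 0, 0, 0, 0]

```text
t: 3.85
ee_pos: [0.6366, 0.1096, 0.0085]
orientation: [0.993, 0.117, 0.001, -0.0]
wrist_force: [-1.0, 2.5, 5.7]
width: 0.0511
finger_force: 8.0
```

```bash
python3 goal.py .637 .1105 .005 81.1
```

```text
t 3.85 pos [0.6366 0.1096 0.0085] yaw 13.47 w 0.0511 F [-1.01  2.54  5.68] ff 8.0
shift [ 0.0011 -0.0016  0.0069] turn [ 5.000e-04 -2.400e-03 -1.503e+00] j [0.08 0.4  1.38 0.   1.35 1.42]
```

apply_moves:
  plan:
    - [0.75, 0, 0, 0, 0, 0, 0]
    - [0.75, 0, 0, 0, 0, 0, 0]
    - [0.75, 0, 0, 0, 0, 0, 0]
    - [0.75, 0, 0, 0, 0, 0, 0]
    - [0.75, 0, 0, 0, 0, 0, 0]
    - [0.75, 0, 0, 0, 0, 0, -0.2]
    - [0.75, 0, 0, 0, 0, 0, -0.4]
    - [0.75, 0, 0, 0, 0, 0, -0.6]
    - [0.75, 0, 0, 0, 0, 0, -0.8]
    - [0.75, 0, 0, 0, 0, 0, -1.0]

```text
t: 5.1
ee_pos: [0.6361, 0.1089, 0.0075]
orientation: [0.871, 0.491, 0.0, 0.0]
wrist_force: [0.4, 0.1, -0.4]
width: 0.0705
finger_force: 0.0
```

apply_moves:
  newtons: 25
  plan:
    - [0.75, 0, 0, 0, 0, 0, -0.2]
    - [0.75, 0, 0, 0, 0, 0, -0.4]
    - [0.75, 0, 0, 0, 0, 0, -0.503]
    - [0.75, 0, 0, 0, 0, 0, -0.503]
    - [0.3, 0, 0, 0, 0, 0, -0.503]
    - [0.3, 0, 0, 0, 0, 0, -0.503]
    - [0.3, 0, 0, 0, 0, 0, -0.503]
    - [0.3, 0, 0, 0, 0, 0, -0.503]
    - [0.3, 0, 0, 0, 0, 0, -0.503]
    - [0.3, 0, 0, 0, 0, 0, -0.503]

```text
t: 6.35
ee_pos: [0.6363, 0.1089, 0.0075]
orientation: [0.76, 0.65, 0.0, 0.0]
wrist_force: [1.9, -0.9, -1.3]
width: 0.0508
finger_force: 25.0
```

```bash
python3 goal.py .637 .1105 .13 81.1
```

```text
t 6.35 pos [0.6363 0.1089 0.0075] yaw 81.08 w 0.0508 F [ 1.88 -0.85 -1.3 ] ff 25.0
shift [ 0.0034  0.001  -0.245 ] turn [ 0.0005  0.0001 -0.0005] j [ 0.08  0.41  1.39 -0.    1.35  0.24]
```

apply_moves:
  plan:
    - [0.3, 0, 0, -0.05, 0, 0, 0]
    - [0.3, 0, 0, -0.12, 0, 0, 0]
    - [0.3, 0, 0, -0.2, 0, 0, 0]
    - [0.3, 0, 0, -0.27, 0, 0, 0]
    - [0.3, 0, 0, -0.27, 0, 0, 0]
    - [0.3, 0, 0, -0.27, 0, 0, 0]
    - [0.3, 0, 0, -0.27, 0, 0, 0]
    - [0.3, 0, 0, -0.27, 0, 0, 0]
    - [0.3, 0, 0, -0.27, 0, 0, 0]
    - [0.3, 0, 0, -0.27, 0, 0, 0]

```text
t: 7.6
ee_pos: [0.636, 0.1089, 0.1422]
orientation: [0.76, 0.65, -0.0, -0.0]
wrist_force: [1.1, 0.2, -3.1]
width: 0.0516
finger_force: 25.0
```

```bash
python3 goal.py .5228 -.2078 .145 81.1
```

```text
t 7.6 pos [0.636  0.1089 0.1422] yaw 81.09 w 0.0516 F [ 1.05  0.23 -3.13] ff 25.0
shift [-0.6609 -0.1256 -0.0055] turn [-0.0004  0.0002 -0.0003] j [ 0.08  0.32  1.22 -0.    1.6   0.24]
```

apply_moves:
  plan:
    - [0.3, -0.07, -0.013, 0, 0, 0, 0]
    - [0.3, -0.16, -0.03, 0, 0, 0, 0]
    - [0.3, -0.25, -0.047, 0, 0, 0, 0]
    - [0.3, -0.34, -0.064, 0, 0, 0, 0]
    - [0.3, -0.43, -0.082, 0, 0, 0, 0]
    - [0.3, -0.52, -0.1, 0, 0, 0, 0]
    - [0.3, -0.6, -0.115, 0, 0, 0, 0]
    - [0.3, -0.661, -0.126, 0, 0, 0, 0]
    - [0.3, -0.661, -0.126, 0, 0, 0, 0]
    - [0.3, -0.661, -0.126, 0, 0, 0, 0]

```text
t: 8.85
ee_pos: [0.5228, -0.2074, 0.1427]
orientation: [0.76, 0.65, 0.0, 0.0]
wrist_force: [-0.5, -0.5, -4.1]
width: 0.0512
finger_force: 25.0
```

```bash
python3 goal.py .5228 -.2078 .13 81.1; python3 - <<'E'
from h import *
a=vision.camera("side"); b=vision.camera("top"); np.save("side1.npy",a,allow_pickle=True); np.save("top1.npy",b,allow_pickle=True)
cv2.imwrite("pics/c3.png",cv2.hconcat([cv2.resize(a["image"][215:315,260:350],None,fx=4.3,fy=4.3,interpolation=2),cv2.resize(b["image"][165:265,340:430],None,fx=4.3,fy=4.3,interpolation=2)]))
E
```

```text
t 8.85 pos [ 0.5228 -0.2074  0.1427] yaw 81.08 w 0.0512 F [-0.54 -0.51 -4.14] ff 25.0
shift [-0.0008  0.      0.0253] turn [ 0.0007 -0.0007 -0.0004] j [-0.48  0.13  1.44  0.    1.56 -0.32]
```

View pics/c3.png

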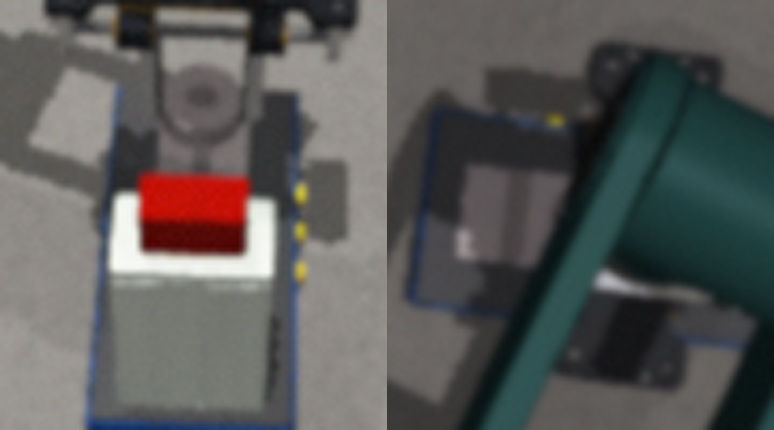

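Left: the ring hangs level in the gripper, hole at crop (202,95) → side pixel (307,237), with the post just below at (306.5,252). The top view is blocked by the arm.

```bash
python3 - <<'E'
from h import *
c=np.load("side1.npy",allow_pickle=True).item()
pr=lambda p:(lambda q:(q[:2]/q[2]*c["fx"]+[c["cx"],c["cy"]]).round(2))(c["R"]@np.array(p)+c["t"])
for p in((.5228,-.2074,.157),(.5228,-.2074,.1352),(.5228,-.2078,.099),(.5228,-.2078,.08)): print(p,pr(p))
g=cv2.cvtColor(c["image"],cv2.COLOR_BGR2GRAY)
print(g[230:258,292:324])
W=cloud(c); m=(W[...,2]>.145)&(W[...,2]<.163); m[:,:297]=0; m[:,318:]=0; m[:230]=0; m[250:]=0
print(m.sum(),W[m].mean(0),W[m].min(0),W[m].max(0))
E
```

```text
(0.5228, -0.2074, 0.157) [306.42 236.6 ]
(0.5228, -0.2074, 0.1352) [306.37 241.36]
(0.5228, -0.2078, 0.099) [306.31 249.1 ]
(0.5228, -0.2078, 0.08) [306.27 252.95]
[[ 94  93  92  84  68  87 126 144 151 145 135 127 119 115 116 120 121 125
  132 140 144 150 151 143 118  83  86  92  99 120 142 151]
 [ 94  94  93  84  65  72 102 124 135 128 114 108 104  99 100 104 106 108
  114 121 128 138 144 141 117  88  88  92 100 121 143 151]
 [ 93  93  92  82  63  64  86 102 112 108 100 100  97 100  98 100 100 103
  103 106 111 119 133 136 115  88  88  93 103 125 143 149]
 [ 93  91  92  85  64  64  84  96  99 101 100  99  98  98  97  96  97  99
  100 100 100 106 119 129 111  89  89  93 105 124 144 150]
 [ 91  94  93  82  64  64  85  97  98 100  99  96  95  92  90  89  92  94
   99 100  99  99 108 116 103  88  87  92 103 123 140 145]
 [ 93  94  94  85  61  66  86  98  98  99  99  92  86  82  80  80  81  86
   94  97  97  97  98  99  85  77  90  93  98 111 119 120]
 [ 91  92  94  83  63  64  86  99  98  97  94  85  78  73  74  73  72  78
   87  95  96  99  97  90  75  77  91  90  90  84  84  82]
 [ 90
[... 2206 characters left out ...]
 111 112 112 115 109  87  62  52  54  53  54  54]
 [ 50  53  56  64  77  90  94  94  91  93  94  92  85  75  70  73  80  95
  100 102 105 106 108 112 104  85  59  52  52  52  54  54]
 [ 53  59  63  67  77  84  86  88  85  86  88  87  82  77  76  77  82  90
   93  96 100  99 103 104 100  79  58  51  54  51  54  55]
 [ 57  64  67  69  75  75  77  77  77  77  77  78  76  75  76  76  79  83
   83  87  88  91  91  92  86  72  58  53  52  53  52  53]
 [ 56  67  67  71  69  68  72  70  71  69  70  73  73  70  70  73  71  72
   74  75  74  74  77  75  74  66  58  52  55  54  54  52]]
270 [ 0.52288149 -0.21095885  0.15455073] [ 0.49740295 -0.23341721  0.14517826] [ 0.54999189 -0.1814538   0.16154558]
```

apply_moves:
  plan:
    - [0.3, -0.001, 0, 0.02, 0, 0, 0]
    - [0.3, -0.001, 0, 0.045, 0, 0, 0]
    - [0.3, -0.001, 0, 0.07, 0, 0, 0]
    - [0.3, -0.001, 0, 0.085, 0, 0, 0]
    - [0.3, -0.001, 0, 0.1, 0, 0, 0]
    - [0.3, -0.001, 0, 0.115, 0, 0, 0]
    - [0.3, -0.001, 0, 0.125, 0, 0, 0]
    - [0.3, -0.001, 0, 0.132, 0, 0, 0]
    - [0.3, -0.001, 0, 0.132, 0, 0, 0]
    - [0.3, -0.001, 0, 0.132, 0, 0, 0]

```text
t: 10.2
ee_pos: [0.5228, -0.2084, 0.0768]
orientation: [0.76, 0.65, 0.0, 0.0]
wrist_force: [0.9, 0.4, -3.5]
width: 0.0507
finger_force: 25.0
```

```bash
python3 goal.py .5228 -.2078 .069 81.1
```

```text
t 10.2 pos [ 0.5228 -0.2084  0.0768] yaw 81.09 w 0.0507 F [ 0.93  0.37 -3.45] ff 25.0
shift [ 0.0012 -0.0002  0.0156] turn [ 0.0008  0.0004 -0.0003] j [-0.48  0.17  1.53 -0.    1.43 -0.32]
```

apply_moves:
  plan:
    - [0.3, 0.001, 0, 0.004, 0, 0, 0]
    - [0.3, 0.001, 0, 0.008, 0, 0, 0]
    - [0.3, 0.001, 0, 0.012, 0, 0, 0]
    - [0.3, 0.001, 0, 0.016, 0, 0, 0]
    - [0.3, 0.001, 0, 0.016, 0, 0, 0]
    - [0.3, 0.001, 0, 0.016, 0, 0, 0]
    - [0.3, 0.001, 0, 0.016, 0, 0, 0]
    - [0.3, 0.001, 0, 0.016, 0, 0, 0]
    - [0.3, 0.001, 0, 0.016, 0, 0, 0]
    - [0.3, 0.001, 0, 0.016, 0, 0, 0]

```text
t: 11.45
ee_pos: [0.5227, -0.2078, 0.0691]
orientation: [0.76, 0.65, 0.0, 0.0]
wrist_force: [-3.2, 1.4, 5.3]
width: 0.0515
finger_force: 25.0
```

```bash
python3 goal.py .5228 -.2078 .069 81.1
```

```text
t 11.45 pos [ 0.5227 -0.2078  0.0691] yaw 81.09 w 0.0515 F [-3.15  1.37  5.29] ff 25.0
shift [0.0001 0.0002 0.0002] turn [ 0.0003  0.0003 -0.0002] j [-0.48  0.18  1.54 -0.    1.42 -0.32]
```

apply_moves:
  plan:
    - [0.7, 0, 0, 0, 0, 0, 0]
    - [0.7, 0, 0, 0, 0, 0, 0]
    - [0.7, 0, 0, 0, 0, 0, 0]
    - [0.7, 0, 0, 0, 0, 0, 0]
    - [0.7, 0, 0, 0, 0, 0, 0]
    - [0.7, 0, 0, -0.04, 0, 0, 0]
    - [0.7, 0, 0, -0.1, 0, 0, 0]
    - [0.7, 0, 0, -0.17, 0, 0, 0]
    - [0.7, 0, 0, -0.24, 0, 0, 0]
    - [0.7, 0, 0, -0.27, 0, 0, 0]

```text
t: 12.7
ee_pos: [0.5236, -0.2083, 0.2061]
orientation: [0.76, 0.65, 0.001, 0.002]
wrist_force: [0.0, 0.5, -0.2]
width: 0.0656
finger_force: 0.0
```

```bash
python3 goal.py .443 .2055 .15 74.7
```

```text
t 12.7 pos [ 0.5236 -0.2083  0.2061] yaw 81.09 w 0.0656 F [ 0.05  0.53 -0.18] ff 0.0
shift [ 0.7927 -0.2878  0.1099] turn [0.0053 0.0015 0.142 ] j [-0.48  0.11  1.34 -0.    1.68 -0.32]
```

apply_moves:
  plan:
    - [0.5, 0.07, -0.025, 0, 0, 0, 0.015]
    - [0.5, 0.16, -0.058, 0, 0, 0, 0.03]
    - [0.5, 0.25, -0.09, 0, 0, 0, 0.05]
    - [0.5, 0.34, -0.123, 0, 0, 0, 0.07]
    - [0.5, 0.43, -0.156, 0, 0, 0, 0.09]
    - [0.5, 0.52, -0.19, 0.02, 0, 0, 0.11]
    - [0.5, 0.61, -0.22, 0.04, 0, 0, 0.13]
    - [0.5, 0.7, -0.255, 0.07, 0, 0, 0.142]
    - [0.5, 0.77, -0.28, 0.1, 0, 0, 0.142]
    - [0.5, 0.793, -0.288, 0.11, 0, 0, 0.142]

```text
t: 13.95
ee_pos: [0.4402, 0.2075, 0.1463]
orientation: [0.794, 0.608, -0.002, -0.001]
wrist_force: [0.1, -0.7, -0.7]
width: 0.0473
finger_force: 0.0
```

```bash
python3 goal.py .443 .2055 .017 74.7; python3 - <<'E'
from h import *
a=vision.camera("side"); b=vision.camera("top"); np.save("side2.npy",a,allow_pickle=True); np.save("top2.npy",b,allow_pickle=True)
cv2.imwrite("pics/c4.png",cv2.hconcat([cv2.resize(a["image"][130:270,230:330],None,fx=3.8,fy=3.8,interpolation=2),cv2.resize(b["image"][150:290,330:430],None,fx=3.8,fy=3.8,interpolation=2)]))
E
```

```text
t 13.95 pos [0.4402 0.2075 0.1463] yaw 74.87 w 0.0473 F [ 0.12 -0.68 -0.67] ff 0.0
shift [-0.0018  0.0073  0.2587] turn [-0.0039  0.0027  0.0037] j [ 0.32 -0.03  1.61 -0.    1.57  0.59]
```

View pics/c4.png

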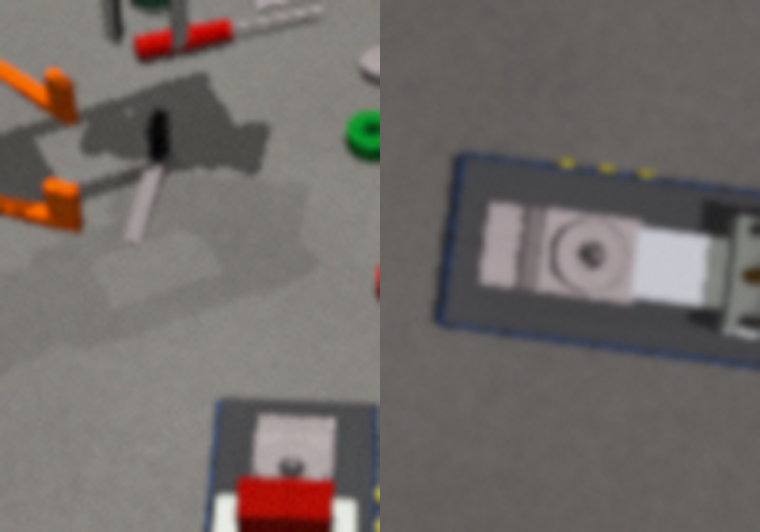

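The ring sits around the post, at crop (592,255) in the right half, and the gauge is untouched. Now I lower onto the grip.

apply_moves:
  newtons: 40
  plan:
    - [0.5, -0.002, 0.006, 0.06, -0.004, 0.003, 0.004]
    - [0.5, -0.002, 0.006, 0.12, -0.004, 0.003, 0.004]
    - [0.5, -0.002, 0.006, 0.18, -0.004, 0.003, 0.004]
    - [0.5, -0.002, 0.006, 0.23, -0.004, 0.003, 0.004]
    - [0.5, -0.002, 0.006, 0.257, -0.004, 0.003, 0.004]
    - [0.5, -0.002, 0.006, 0.257, -0.004, 0.003, 0.004]
    - [0.5, -0.002, 0.006, 0.257, -0.004, 0.003, 0.004]
    - [0.5, -0.002, 0.006, 0.257, -0.004, 0.003, 0.004]
    - [0.5, -0.002, 0.006, 0.257, -0.004, 0.003, 0.004]
    - [0.5, -0.002, 0.006, 0.257, -0.004, 0.003, 0.004]

```text
t: 15.3
ee_pos: [0.4446, 0.2046, 0.0203]
orientation: [0.796, 0.605, 0.002, 0.001]
wrist_force: [0.2, 0.0, 0.1]
width: 0.0468
finger_force: 0.0
```

apply_moves:
  newtons: 40
  plan:
    - [0.05, 0, 0, 0, 0, 0, 0]
    - [0.05, 0, 0, 0, 0, 0, 0]
    - [0.05, 0, 0, 0, 0, 0, 0]
    - [0.05, 0, 0, 0, 0, 0, 0]
    - [0.05, 0, 0, 0, 0, 0, 0]
    - [0.05, 0, 0, 0, 0, 0, 0]
    - [0.05, 0, 0, 0, 0, 0, 0]
    - [0.05, 0, 0, 0, 0, 0, 0]
    - [0.05, 0, 0, 0, 0, 0, 0]
    - [0.05, 0, 0, 0, 0, 0, 0]

```text
t: 16.55
ee_pos: [0.4444, 0.2044, 0.0199]
orientation: [0.796, 0.605, 0.002, 0.001]
wrist_force: [-0.3, 1.0, 0.4]
width: 0.0139
finger_force: 39.9
```

```bash
python3 goal.py .443 .2055 .13 74.7;  python3 - <<'E'
from h import *
c=np.load("top2.npy",allow_pickle=True).item();W=cloud(c);H=W[...,2]
ax=np.array([-.155,-.988]);o=np.array([.5228,-.2078]);d=W[...,:2]-o;r=np.hypot(d[...,0],d[...,1]);s=d@ax;l=d@np.array([.988,-.155])
print("ringtop",np.nanmedian(H[(r>.012)&(r<.022)]),"plate",np.nanmedian(H[(r>.03)&(abs(s)<.03)&(abs(l)<.026)]),"ledge",np.nanmedian(H[(s>-.071)&(s<-.054)&(abs(l)<.024)]))
m=(r<.027)&(H>.072)&(H<.095);print("ringc",W[m].mean(0),m.sum())
E
```

```text
t 16.55 pos [0.4444 0.2044 0.0199] yaw 74.52 w 0.0139 F [-0.35  1.    0.35] ff 39.9
shift [ 0.0018 -0.0026 -0.2202] turn [ 0.004  -0.0028 -0.004 ] j [0.32 0.07 1.77 0.   1.3  0.59]
ringtop 0.08333502172415033 plate 0.060785983255202944 ledge 0.04626760126692205
ringc [ 0.52249335 -0.20696343  0.08303455] 266
```

apply_moves:
  plan:
    - [0.05, 0, 0, -0.03, 0, 0, 0]
    - [0.05, 0, 0, -0.08, 0, 0, 0]
    - [0.05, 0, 0, -0.13, 0, 0, 0]
    - [0.05, 0, 0, -0.18, 0, 0, 0]
    - [0.05, 0, 0, -0.22, 0, 0, 0]
    - [0.05, 0, 0, -0.22, 0, 0, 0]
    - [0.05, 0, 0, -0.22, 0, 0, 0]
    - [0.05, 0, 0, -0.22, 0, 0, 0]
    - [0.05, 0, 0, -0.22, 0, 0, 0]
    - [0.05, 0, 0, -0.22, 0, 0, 0]

```text
t: 17.8
ee_pos: [0.4438, 0.2042, 0.1294]
orientation: [0.796, 0.605, 0.001, 0.0]
wrist_force: [0.6, -0.7, -1.2]
width: 0.0138
finger_force: 39.9
```

```bash
python3 goal.py .551 -.0275 .12 81.1
```

```text
t 17.8 pos [0.4438 0.2042 0.1294] yaw 74.52 w 0.0138 F [ 0.64 -0.69 -1.21] ff 39.9
shift [-0.3894  0.3303  0.019 ] turn [ 0.0031 -0.002  -0.1463] j [ 0.32 -0.02  1.64  0.    1.53  0.59]
```

apply_moves:
  plan:
    - [0.05, -0.04, 0.034, 0, 0, 0, -0.015]
    - [0.05, -0.1, 0.085, 0, 0, 0, -0.035]
    - [0.05, -0.16, 0.136, 0, 0, 0, -0.06]
    - [0.05, -0.22, 0.187, 0, 0, 0, -0.08]
    - [0.05, -0.28, 0.237, 0, 0, 0, -0.1]
    - [0.05, -0.34, 0.288, 0, 0, 0, -0.12]
    - [0.05, -0.389, 0.33, 0, 0.003, -0.002, -0.146]
    - [0.05, -0.389, 0.33, 0, 0.003, -0.002, -0.146]
    - [0.05, -0.389, 0.33, 0, 0.003, -0.002, -0.146]
    - [0.05, -0.389, 0.33, 0, 0.003, -0.002, -0.146]

```text
t: 19.05
ee_pos: [0.5508, -0.0262, 0.13]
orientation: [0.76, 0.65, 0.001, 0.0]
wrist_force: [-0.3, 0.2, -1.7]
width: 0.014
finger_force: 39.9
```

```bash
python3 goal.py .551 -.0275 .07 81.1; python3 - <<'E'
from h import *
a=vision.camera("side"); b=vision.camera("top"); np.save("side3.npy",a,allow_pickle=True); np.save("top3.npy",b,allow_pickle=True)
cv2.imwrite("pics/c5.png",cv2.hconcat([cv2.resize(a["image"][160:260,265:345],None,fx=4.8,fy=4.8,interpolation=2),cv2.resize(b["image"][165:265,320:400],None,fx=4.8,fy=4.8,interpolation=2)]))
E
```

```text
t 19.05 pos [ 0.5508 -0.0262  0.13  ] yaw 81.16 w 0.014 F [-0.26  0.2  -1.74] ff 39.9
shift [-0.0027  0.0008  0.12  ] turn [ 0.0009 -0.001   0.0013] j [-0.15  0.12  1.49  0.    1.54  0.  ]
```

View pics/c5.png

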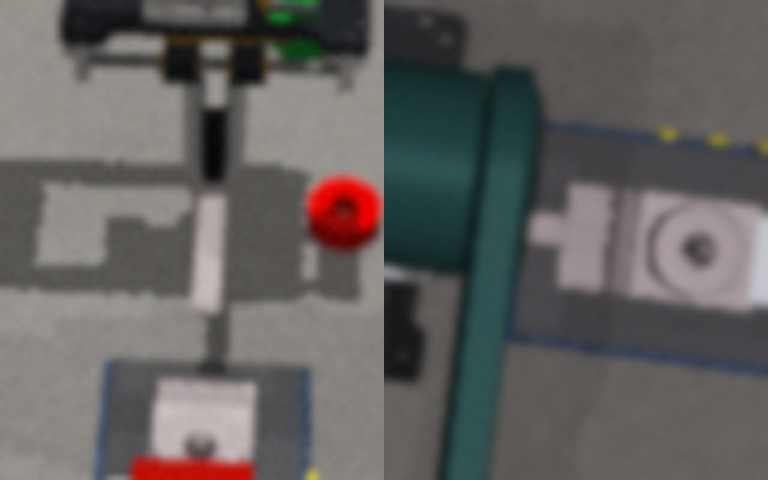

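Left: the gauge hangs straight with its tip at crop (207,308) → side pixel (308,224), in line with the tester. Right: the top view shows its tip just over the lower plate's ledge, near crop (565,228).

```bash
python3 - <<'E'
from h import *
np.set_printoptions(precision=4,suppress=True,linewidth=200)
c=np.load("side3.npy",allow_pickle=True).item(); g=cv2.cvtColor(c["image"],cv2.COLOR_BGR2GRAY)
v,u=np.mgrid[:400,:640]
m=((g>125)&(u>=301)&(u<=315)&(v>=198)&(v<=227)).astype(np.uint8)
cols=[]
for r in range(200,224,2):
    w=np.clip(g[r,302:314].astype(float)-95,0,None); cols.append((r,(w*np.arange(302,314)).sum()/w.sum()))
print(np.array(cols).T)
print(g[218:230,303:313])
# rays on the blade top surface z(s)~.110+.003..+.0115
a=ray(c,cols[1][1],202,.110+.0105); b=ray(c,cols[-2][1],220,.110+.0045); d=b-a
print(a,b,"yaw",np.degrees(np.arctan2(d[1],d[0])),"tip edge",ray(c,308.1,224.2,.1115))
l=np.array([.988,-.155]);o=np.array([.5228,-.2077])
print("lateral a,b",(a[:2]-o)@l,(b[:2]-o)@l)
# same-camera axis: post+ring in side0 / tester plate front edge mids
c0=np.load("side0.npy",allow_pickle=True).item(); g0=cv2.cvtColor(c0["image"],cv2.COLOR_BGR2GRAY)
for r in (241,243,245): print(r,g0[r,290:326])
E
```

```text
[[200.     202.     204.     206.     208.     210.     212.     214.     216.     218.     220.     222.    ]
 [305.6909 307.1255 307.8051 308.4081 308.2195 308.0674 307.9187 307.9415 307.8276 307.7552 307.5201 306.677 ]]
[[ 87 108 147 177 187 189 187 171 125  88]
 [ 88 110 152 180 190 189 186 167 122  87]
 [ 91 114 155 181 189 188 184 159 113  86]
 [103 127 162 184 188 188 180 156 110  85]
 [132 143 166 181 184 186 178 152 110  86]
 [143 150 161 170 172 175 169 145 107  94]
 [138 143 145 149 150 155 150 128  98  96]
 [135 135 133 127 122 118 110  98  85  94]
 [134 135 133 129 117  95  82  79  78  93]
 [135 137 135 133 119  92  75  74  78  94]
 [139 136 137 133 123  93  75  74  78  94]
 [136 137 135 132 117  88  74  73  76  94]]
[ 0.5417 -0.0545  0.1205] [ 0.5359 -0.118   0.1145] yaw -95.17771490827569 tip edge [ 0.5362 -0.1311  0.1115]
lateral a,b -0.005089028442753156 -0.0009326184298073179
241 [ 83  83  83  81  81  81  84 112 157 175 175 175 176 175 176 173 173 174 173 171 172 175 174 172 173 172 176 167 122  86  82  83  82  81  83  84]
243 [ 81  81  81  80  80  82 100 138 169 180 181 181 179 181 179 178 177 177 178 176 176 177 178 178 177 175 172 156 114  84  82  81  82  82  82  82]
245 [ 81  81  81  81  81  84 111 156 183 188 188 186 189 189 187 187 187 187 187 187 186 185 188 187 187 186 179 154 112  87  81  82  84  81  83  81]
```

apply_moves:
  plan:
    - [0.05, -0.012, 0, 0, 0, 0, 0]
    - [0.05, -0.025, 0, 0.01, 0, 0, 0]
    - [0.05, -0.036, 0, 0.03, 0, 0, 0]
    - [0.05, -0.036, 0, 0.055, 0, 0, 0]
    - [0.05, -0.036, 0, 0.08, 0, 0, 0]
    - [0.05, -0.036, 0, 0.1, 0, 0, 0]
    - [0.05, -0.036, 0, 0.115, 0, 0, 0]
    - [0.05, -0.036, 0, 0.12, 0, 0, 0]
    - [0.05, -0.036, 0, 0.12, 0, 0, 0]
    - [0.05, -0.036, 0, 0.12, 0, 0, 0]

```text
t: 20.4
ee_pos: [0.5488, -0.045, 0.0706]
orientation: [0.76, 0.65, 0.001, 0.001]
wrist_force: [0.4, 0.0, -1.3]
width: 0.0139
finger_force: 39.9
```

apply_moves:
  plan:
    - [0.05, 0, 0, 0.002, 0, 0, 0]
    - [0.05, 0, 0, 0.004, 0, 0, 0]
    - [0.05, 0, 0, 0.005, 0, 0, 0]
    - [0.05, 0, 0, 0.006, 0, 0, 0]
    - [0.05, 0, 0, 0.006, 0, 0, 0]
    - [0.05, 0, 0, 0.006, 0, 0, 0]
    - [0.05, 0, 0, 0.006, 0, 0, 0]
    - [0.05, 0, 0, 0.006, 0, 0, 0]
    - [0.05, 0, 0, 0.006, 0, 0, 0]
    - [0.05, 0, 0, 0.006, 0, 0, 0]

```text
t: 21.65
ee_pos: [0.5484, -0.045, 0.067]
orientation: [0.76, 0.65, 0.0, 0.0]
wrist_force: [0.4, -0.4, -1.3]
width: 0.0135
finger_force: 39.9
```

```bash
python3 goal.py .551 -.0455 .0657 81.1
```

```text
t 21.65 pos [ 0.5484 -0.045   0.067 ] yaw 81.08 w 0.0135 F [ 0.4  -0.44 -1.32] ff 39.9
shift [-0.0002  0.0053  0.0027] turn [ 0.0012 -0.0006 -0.0003] j [-0.19  0.16  1.57  0.    1.41 -0.03]
```

apply_moves:
  plan:
    - [0.05, 0, 0, 0.001, 0, 0, 0]
    - [0.05, 0, 0, 0.002, 0, 0, 0]
    - [0.05, 0, 0, 0.003, 0, 0, 0]
    - [0.05, 0, 0, 0.003, 0, 0, 0]
    - [0.05, 0, 0, 0.003, 0, 0, 0]
    - [0.05, 0, 0, 0.003, 0, 0, 0]
    - [0.05, 0, 0, 0.003, 0, 0, 0]
    - [0.05, 0, 0, 0.003, 0, 0, 0]
    - [0.05, 0, 0, 0.003, 0, 0, 0]
    - [0.05, 0, 0, 0.003, 0, 0, 0]

```text
t: 22.9
ee_pos: [0.5485, -0.0449, 0.0657]
orientation: [0.76, 0.65, 0.001, 0.0]
wrist_force: [-0.7, 1.0, 1.9]
width: 0.0137
finger_force: 39.9
```

```bash
python3 goal.py .551 -.0455 .0657 81.1
```

```text
t 22.9 pos [ 0.5485 -0.0449  0.0657] yaw 81.09 w 0.0137 F [-0.73  0.99  1.85] ff 39.9
shift [-0.0004  0.0051 -0.    ] turn [ 0.0016 -0.0007 -0.0003] j [-0.19  0.16  1.58  0.    1.41 -0.03]
```

apply_moves:
  plan:
    - [0.05, -0.008, 0, 0, 0, 0, 0]
    - [0.05, -0.016, 0, 0, 0, 0, 0]
    - [0.05, -0.024, 0, 0, 0, 0, 0]
    - [0.05, -0.032, 0, 0, 0, 0, 0]
    - [0.05, -0.04, 0, 0, 0, 0, 0]
    - [0.05, -0.048, 0, 0, 0, 0, 0]
    - [0.05, -0.056, 0, 0, 0, 0, 0]
    - [0.05, -0.06, 0, 0, 0, 0, 0]
    - [0.05, -0.06, 0, 0, 0, 0, 0]
    - [0.05, -0.06, 0, 0, 0, 0, 0]

```text
t: 24.15
ee_pos: [0.5439, -0.0749, 0.0657]
orientation: [0.76, 0.65, 0.0, 0.001]
wrist_force: [0.0, 1.1, 5.0]
width: 0.0141
finger_force: 39.9
```

```bash
python3 goal.py .551 -.0455 .0657 81.1
```

```text
t 24.15 pos [ 0.5439 -0.0749  0.0657] yaw 81.09 w 0.0141 F [0.05 1.05 4.96] ff 39.9
shift [ 0.0603  0.005  -0.0001] turn [ 0.0017  0.0003 -0.0003] j [-0.24  0.15  1.58 -0.    1.41 -0.08]
```

apply_moves:
  plan:
    - [0.05, -0.003, 0, 0, 0, 0, 0]
    - [0.05, -0.006, 0, 0, 0, 0, 0]
    - [0.05, -0.009, 0, 0, 0, 0, 0]
    - [0.05, -0.012, 0, 0, 0, 0, 0]
    - [0.05, -0.014, 0, 0, 0, 0, 0]
    - [0.05, -0.014, 0, 0, 0, 0, 0]
    - [0.05, -0.014, 0, 0, 0, 0, 0]
    - [0.05, -0.014, 0, 0, 0, 0, 0]
    - [0.05, -0.014, 0, 0, 0, 0, 0]
    - [0.05, -0.014, 0, 0, 0, 0, 0]

```text
t: 25.4
ee_pos: [0.5429, -0.0811, 0.0658]
orientation: [0.76, 0.65, 0.001, 0.0]
wrist_force: [0.6, 2.7, 5.4]
width: 0.0141
finger_force: 39.9
```

apply_moves:
  plan:
    - [0.05, -0.002, 0, 0, 0, 0, 0]
    - [0.05, -0.004, 0, 0, 0, 0, 0]
    - [0.05, -0.006, 0, 0, 0, 0, 0]
    - [0.05, -0.008, 0, 0, 0, 0, 0]
    - [0.05, -0.008, 0, 0, 0, 0, 0]
    - [0.05, -0.008, 0, 0, 0, 0, 0]
    - [0.05, -0.008, 0, 0, 0, 0, 0]
    - [0.05, -0.008, 0, 0, 0, 0, 0]
    - [0.05, -0.008, 0, 0, 0, 0, 0]
    - [0.05, -0.008, 0, 0, 0, 0, 0]

```text
t: 26.65
ee_pos: [0.5423, -0.085, 0.0658]
orientation: [0.76, 0.65, 0.001, 0.0]
wrist_force: [-0.3, 3.4, 4.6]
width: 0.0136
finger_force: 39.9
```

```bash
python3 goal.py .551 -.0455 .0657 81.1
```

```text
t 26.65 pos [ 0.5423 -0.085   0.0658] yaw 81.1 w 0.0136 F [-0.35  3.39  4.62] ff 39.9
shift [0.0808 0.0049 0.0003] turn [ 0.0019 -0.0016  0.0001] j [-0.26  0.15  1.58  0.    1.41 -0.1 ]
```

```bash
cat > lift.py <<'E'
from h import *
ax=np.array([-.155,-.988]);o=np.array([.5226,-.2075]);ll=np.array([.988,-.155])
def hs(c):
    W=cloud(c);H=W[...,2];d=W[...,:2]-o;r=np.hypot(d[...,0],d[...,1]);s=d@ax;l=d@ll
    ring=(r>.011)&(r<.024)&(abs(H-.084)<.012); pl=(r>.029)&(abs(s)<.032)&(abs(l)<.027)&(abs(H-.062)<.009); fix=(abs(l)>.035)&(abs(l)<.06)&(abs(s)<.06)&(abs(H-.038)<.01)
    return [(round(1000*np.mean(H[m]),2),int(m.sum())) for m in(ring,pl,fix)]
if __name__=="__main__":
    print("base",hs(np.load("top2.npy",allow_pickle=True).item()),hs(np.load("top3.npy",allow_pickle=True).item()),"side",hs(np.load("side3.npy",allow_pickle=True).item()))
    for i in range(3):
        a=vision.camera("top"); b=vision.camera("side"); print(hs(a),hs(b))
    s=ctrl.read_state(); print(s["wrist_force"].round(2),s["torque"].round(3))
E
python3 lift.py
```

```text
base [(np.float64(83.23), 195), (np.float64(61.19), 112), (np.float64(37.27), 762)] [(np.float64(82.96), 197), (np.float64(61.6), 115), (np.float64(37.38), 770)] side [(np.float64(82.65), 102), (np.float64(60.15), 8), (np.float64(36.79), 343)]
[(np.float64(82.94), 175), (np.float64(61.19), 60), (np.float64(37.43), 487)] [(np.float64(82.86), 103), (np.float64(60.54), 9), (np.float64(36.8), 341)]
[(np.float64(83.37), 174), (np.float64(61.33), 61), (np.float64(37.29), 491)] [(np.float64(82.69), 104), (np.float64(61.11), 8), (np.float64(37.01), 346)]
[(np.float64(83.42), 177), (np.float64(61.15), 58), (np.float64(37.48), 490)] [(np.float64(82.43), 96), (np.float64(59.59), 7), (np.float64(36.84), 343)]
[0.33 3.11 5.33] [ 0.234 -0.172 -0.005]
```

apply_moves:
  plan:
    - [0.05, -0.002, 0, 0, 0, 0, 0]
    - [0.05, -0.004, 0, 0, 0, 0, 0]
    - [0.05, -0.006, 0, 0, 0, 0, 0]
    - [0.05, -0.008, 0, 0, 0, 0, 0]
    - [0.05, -0.008, 0, 0, 0, 0, 0]
    - [0.05, -0.008, 0, 0, 0, 0, 0]
    - [0.05, -0.008, 0, 0, 0, 0, 0]
    - [0.05, -0.008, 0, 0, 0, 0, 0]
    - [0.05, -0.008, 0, 0, 0, 0, 0]
    - [0.05, -0.008, 0, 0, 0, 0, 0]

```text
t: 28.2
ee_pos: [0.5417, -0.089, 0.0659]
orientation: [0.76, 0.65, 0.001, 0.0]
wrist_force: [1.6, 3.1, 4.7]
width: 0.0141
finger_force: 39.9
```

```bash
python3 goal.py .551 -.0455 .0657 81.1; python3 lift.py | tail -4
```

```text
t 28.2 pos [ 0.5417 -0.089   0.0659] yaw 81.1 w 0.0141 F [1.62 3.07 4.69] ff 39.9
shift [0.0887 0.0049 0.0004] turn [ 0.002  -0.0017  0.    ] j [-0.27  0.15  1.58  0.    1.41 -0.11]
[(np.float64(83.44), 146), (np.float64(61.35), 60), (np.float64(37.64), 463)] [(np.float64(82.31), 106), (np.float64(61.34), 9), (np.float64(36.73), 344)]
[(np.float64(83.22), 147), (np.float64(61.0), 59), (np.float64(37.47), 464)] [(np.float64(82.42), 104), (np.float64(61.02), 9), (np.float64(36.77), 336)]
[(np.float64(83.48), 147), (np.float64(61.02), 59), (np.float64(37.46), 459)] [(np.float64(82.34), 100), (np.float64(60.2), 7), (np.float64(36.76), 342)]
[0.47 2.35 4.61] [ 0.305 -0.107  0.001]
```

apply_moves:
  plan:
    - [0.05, -0.002, 0, 0, 0, 0, 0]
    - [0.05, -0.004, 0, 0, 0, 0, 0]
    - [0.05, -0.006, 0, 0, 0, 0, 0]
    - [0.05, -0.008, 0, 0, 0, 0, 0]
    - [0.05, -0.008, 0, 0, 0, 0, 0]
    - [0.05, -0.008, 0, 0, 0, 0, 0]
    - [0.05, -0.008, 0, 0, 0, 0, 0]
    - [0.05, -0.008, 0, 0, 0, 0, 0]
    - [0.05, -0.008, 0, 0, 0, 0, 0]
    - [0.05, -0.008, 0, 0, 0, 0, 0]

```text
t: 29.75
ee_pos: [0.5412, -0.0929, 0.0659]
orientation: [0.76, 0.65, 0.001, 0.0]
wrist_force: [0.9, 2.7, 5.1]
width: 0.0141
finger_force: 39.9
```

```bash
python3 goal.py .551 -.0455 .0657 81.1; python3 lift.py | tail -4
```

```text
t 29.75 pos [ 0.5412 -0.0929  0.0659] yaw 81.11 w 0.0141 F [0.86 2.71 5.15] ff 39.9
shift [0.0966 0.0048 0.0005] turn [ 0.0021 -0.0018  0.0001] j [-0.27  0.15  1.58  0.    1.41 -0.12]
[(np.float64(83.48), 122), (np.float64(61.61), 60), (np.float64(37.58), 447)] [(np.float64(82.61), 102), (np.float64(60.64), 11), (np.float64(36.81), 343)]
[(np.float64(83.04), 123), (np.float64(61.28), 57), (np.float64(37.36), 443)] [(np.float64(82.71), 105), (np.float64(60.15), 8), (np.float64(36.88), 340)]
[(np.float64(83.49), 121), (np.float64(61.45), 55), (np.float64(37.41), 447)] [(np.float64(82.53), 101), (np.float64(60.15), 7), (np.float64(36.82), 338)]
[0.87 3.32 5.47] [ 0.282 -0.138 -0.013]
```

apply_moves:
  plan:
    - [0.05, -0.002, 0, 0, 0, 0, 0]
    - [0.05, -0.004, 0, 0, 0, 0, 0]
    - [0.05, -0.006, 0, 0, 0, 0, 0]
    - [0.05, -0.008, 0, 0, 0, 0, 0]
    - [0.05, -0.008, 0, 0, 0, 0, 0]
    - [0.05, -0.008, 0, 0, 0, 0, 0]
    - [0.05, -0.008, 0, 0, 0, 0, 0]
    - [0.05, -0.008, 0, 0, 0, 0, 0]
    - [0.05, -0.008, 0, 0, 0, 0, 0]
    - [0.05, -0.008, 0, 0, 0, 0, 0]

```text
t: 31.3
ee_pos: [0.5406, -0.0965, 0.0659]
orientation: [0.76, 0.65, 0.001, 0.0]
wrist_force: [0.5, 3.1, 5.1]
width: 0.0138
finger_force: 39.9
```

```bash
python3 goal.py .551 -.0455 .0657 81.1; python3 lift.py | tail -4
```

```text
t 31.3 pos [ 0.5406 -0.0965  0.0659] yaw 81.11 w 0.0138 F [0.52 3.07 5.08] ff 39.9
shift [0.104  0.0048 0.0007] turn [ 0.0022 -0.0026  0.0002] j [-0.28  0.15  1.58  0.    1.41 -0.13]
[(np.float64(83.42), 103), (np.float64(61.11), 59), (np.float64(37.27), 413)] [(np.float64(82.77), 101), (np.float64(60.63), 6), (np.float64(36.82), 344)]
[(np.float64(83.49), 105), (np.float64(61.33), 57), (np.float64(37.52), 420)] [(np.float64(82.39), 100), (np.float64(60.4), 8), (np.float64(36.73), 339)]
[(np.float64(83.33), 103), (np.float64(61.59), 54), (np.float64(37.54), 418)] [(np.float64(82.87), 103), (np.float64(61.73), 8), (np.float64(36.76), 341)]
[0.51 2.81 5.43] [ 0.448 -0.128 -0.035]
```

apply_moves:
  plan:
    - [0.05, -0.002, 0, 0, 0, 0, 0]
    - [0.05, -0.004, 0, 0, 0, 0, 0]
    - [0.05, -0.006, 0, 0, 0, 0, 0]
    - [0.05, -0.008, 0, 0, 0, 0, 0]
    - [0.05, -0.008, 0, 0, 0, 0, 0]
    - [0.05, -0.008, 0, 0, 0, 0, 0]
    - [0.05, -0.008, 0, 0, 0, 0, 0]
    - [0.05, -0.008, 0, 0, 0, 0, 0]
    - [0.05, -0.008, 0, 0, 0, 0, 0]
    - [0.05, -0.008, 0, 0, 0, 0, 0]

```text
t: 32.85
ee_pos: [0.5402, -0.0987, 0.066]
orientation: [0.76, 0.65, 0.002, -0.001]
wrist_force: [1.5, 7.4, 5.4]
width: 0.0138
finger_force: 40.0
```

```bash
python3 goal.py .551 -.0455 .0657 81.1; python3 lift.py | tail -4
```

```text
t 32.85 pos [ 0.5402 -0.0987  0.066 ] yaw 81.15 w 0.0138 F [1.45 7.44 5.38] ff 40.0
shift [0.1085 0.005  0.0012] turn [ 0.0021 -0.0064  0.0011] j [-0.29  0.15  1.58  0.01  1.41 -0.13]
[(np.float64(83.36), 84), (np.float64(61.49), 58), (np.float64(37.4), 401)] [(np.float64(82.71), 101), (np.float64(61.69), 10), (np.float64(36.72), 337)]
[(np.float64(82.91), 83), (np.float64(61.23), 57), (np.float64(37.59), 403)] [(np.float64(82.98), 100), (np.float64(60.53), 10), (np.float64(37.0), 342)]
[(np.float64(83.18), 82), (np.float64(61.68), 57), (np.float64(37.45), 397)] [(np.float64(82.59), 102), (np.float64(61.87), 8), (np.float64(36.83), 346)]
[1.   7.36 7.21] [ 0.999 -0.184 -0.018]
```

apply_moves:
  plan:
    - [0.05, -0.002, 0, 0, 0, 0, 0]
    - [0.05, -0.004, 0, 0, 0, 0, 0]
    - [0.05, -0.006, 0, 0, 0, 0, 0]
    - [0.05, -0.008, 0, 0, 0, 0, 0]
    - [0.05, -0.008, 0, 0, 0, 0, 0]
    - [0.05, -0.008, 0, 0, 0, 0, 0]
    - [0.05, -0.008, 0, 0, 0, 0, 0]
    - [0.05, -0.008, 0, 0, 0, 0, 0]
    - [0.05, -0.008, 0, 0, 0, 0, 0]
    - [0.05, -0.008, 0, 0, 0, 0, 0]

```text
t: 34.4
ee_pos: [0.5399, -0.1011, 0.0661]
orientation: [0.759, 0.651, 0.004, -0.002]
wrist_force: [1.6, 11.2, 7.0]
width: 0.0137
finger_force: 40.0
```

```bash
python3 goal.py .551 -.0455 .0657 81.1; python3 lift.py | tail -4
```

```text
t 34.4 pos [ 0.5399 -0.1011  0.0661] yaw 81.18 w 0.0137 F [ 1.57 11.2   6.97] ff 40.0
shift [0.1133 0.005  0.0018] turn [ 0.0023 -0.0101  0.0018] j [-0.29  0.15  1.58  0.01  1.41 -0.14]
[(np.float64(83.53), 68), (np.float64(61.94), 56), (np.float64(37.3), 375)] [(np.float64(83.21), 103), (np.float64(62.39), 11), (np.float64(36.87), 342)]
[(np.float64(83.93), 69), (np.float64(61.43), 55), (np.float64(37.49), 373)] [(np.float64(83.26), 100), (np.float64(62.1), 9), (np.float64(36.75), 338)]
[(np.float64(83.69), 67), (np.float64(62.11), 59), (np.float64(37.23), 372)] [(np.float64(82.87), 106), (np.float64(61.22), 11), (np.float64(36.87), 342)]
[ 1.55 10.03  7.31] [ 1.576 -0.312 -0.042]
```

apply_moves:
  plan:
    - [0.05, -0.002, 0, 0, 0, 0, 0]
    - [0.05, -0.004, 0, 0, 0, 0, 0]
    - [0.05, -0.006, 0, 0, 0, 0, 0]
    - [0.05, -0.008, 0, 0, 0, 0, 0]
    - [0.05, -0.01, 0, 0, 0, 0, 0]
    - [0.05, -0.01, 0, 0, 0, 0, 0]
    - [0.05, -0.01, 0, 0, 0, 0, 0]
    - [0.05, -0.01, 0, 0, 0, 0, 0]
    - [0.05, -0.01, 0, 0, 0, 0, 0]
    - [0.05, -0.01, 0, 0, 0, 0, 0]

```text
t: 35.95
ee_pos: [0.5392, -0.106, 0.0661]
orientation: [0.759, 0.651, 0.004, -0.002]
wrist_force: [2.0, 11.2, 6.8]
width: 0.0138
finger_force: 40.0
```

```bash
python3 goal.py .551 -.0455 .0657 81.1; python3 lift.py | tail -4
```

```text
t 35.95 pos [ 0.5392 -0.106   0.0661] yaw 81.18 w 0.0138 F [ 2.02 11.18  6.78] ff 40.0
shift [0.1232 0.0048 0.0018] turn [ 0.0025 -0.0102  0.0019] j [-0.3   0.15  1.58  0.01  1.41 -0.15]
[(np.float64(84.11), 30), (np.float64(62.58), 51), (np.float64(37.62), 349)] [(np.float64(83.44), 104), (np.float64(61.34), 9), (np.float64(36.72), 344)]
[(np.float64(84.62), 31), (np.float64(61.82), 53), (np.float64(37.61), 346)] [(np.float64(83.46), 100), (np.float64(61.89), 10), (np.float64(36.77), 345)]
[(np.float64(83.85), 30), (np.float64(61.62), 50), (np.float64(37.25), 348)] [(np.float64(83.52), 101), (np.float64(61.79), 7), (np.float64(36.76), 342)]
[ 1.63 10.7   6.37] [ 1.505 -0.342 -0.019]
```

The lift now reads about 0.85 mm and the drag is steady at about 11 N. I'll hold still for one call, then hand in.

apply_moves:
  plan:
    - [0.05, 0, 0, 0, 0, 0, 0]
    - [0.05, 0, 0, 0, 0, 0, 0]
    - [0.05, 0, 0, 0, 0, 0, 0]
    - [0.05, 0, 0, 0, 0, 0, 0]
    - [0.05, 0, 0, 0, 0, 0, 0]
    - [0.05, 0, 0, 0, 0, 0, 0]
    - [0.05, 0, 0, 0, 0, 0, 0]
    - [0.05, 0, 0, 0, 0, 0, 0]
    - [0.05, 0, 0, 0, 0, 0, 0]
    - [0.05, 0, 0, 0, 0, 0, 0]

```text
t: 37.5
ee_pos: [0.5392, -0.106, 0.0661]
orientation: [0.759, 0.651, 0.004, -0.002]
wrist_force: [2.7, 12.3, 6.9]
width: 0.014
finger_force: 40.0
```

```bash
python3 lift.py | tail -4; python3 -c "
from workcell import ctrl
print(ctrl.hand_in())"
```

```text
[(np.float64(84.99), 31), (np.float64(61.97), 52), (np.float64(37.38), 347)] [(np.float64(83.62), 106), (np.float64(61.83), 6), (np.float64(36.75), 349)]
[(np.float64(83.88), 30), (np.float64(62.32), 48), (np.float64(37.06), 342)] [(np.float64(83.08), 100), (np.float64(61.87), 8), (np.float64(36.82), 344)]
[(np.float64(84.37), 32), (np.float64(62.29), 50), (np.float64(37.23), 346)] [(np.float64(83.46), 104), (np.float64(61.88), 10), (np.float64(36.71), 341)]
[ 1.97 11.24  6.31] [ 1.55  -0.295  0.015]
the job is handed in; nothing more can be done
None
```

I handed the job in, with no verdict shown: the ring sits flat over the post, and the gripper still holds the gauge snug in the gap with the upper plate lifted about 0.8 mm by camera.

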